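# Lock down the topping mill, set its shaft flat and hold the crank on for the screw

## Robot

A 7-joint arm with a two-finger parallel gripper is mounted at the origin on the work surface. World frame = base frame: x ahead of the robot, y to its left, z up, the work surface at z = 0. Lengths are in m, angles in rad, forces in N, time in s.
With the tool pointing down it reaches from about 0.4 to 0.875 m from the base axis. Payload 19.3 kg.
Tool frame: the origin (TCP) lies where the fingers leave the gripper's body, on its centre line; the fingertips stand bot.tip_reach ahead of it and the grasp point (between the pads) lies 54 mm ahead of it (bot.tip_reach is the distance from the TCP to the fingertips, in m); z points along the fingers, y is the line along which they close (so a half turn about z gives the same grasp; the last joint's range is limited). The gripper opens to 85 mm and grips with 20 to 120 N. Pads are 22 mm wide; open, the fingers measure 114 mm over their backs; the gripper's body (76 mm by 85 mm) begins 54 mm behind the grasp point. The pads swing forward as they close: fully open they stand 13 mm farther back than shut.
Start: joints at [1.173, 0.521, -0.036, 1.599, 0.021, 1.021, -0.113], TCP at [0.201, -0.592, 0.304] pointing down, gripper open.
Joint ranges: [-2.91, 2.91], [-0.3, 2.13], [-1.5, 1.42], [0.17, 2.43], [-1.26, 4.41], [0.16, 1.93], [-2.52, 2.52]. Speed limits (rad/s): [1.89, 1.89, 2.39, 2.39, 3.01, 3.01, 3.01].

## Interface

Orientations are given as [roll, pitch, yaw] about the fixed x, y, z axes, in that order (R = Rz(yaw) Ry(pitch) Rx(roll)).
In Python, from workcell import bot gives the robot as it stands. The module is installed in compiled form; this text tells all that it offers.
- The arm moves only by the shell command python3 -m jog 'ROWS' [FORCE]. ROWS is JSON, a list that holds one entry, the list of rows, each a list of 7 numbers: the shift along the tool's x, y, z in mm, then the turn, a rotation vector about the tool's x, y, z in rad, then the opening, from 0 (shut) to 1 (fully open). In form: [[[tx, ty, tz, wx, wy, wz, fingers], ...]]. A call has 1 to 5 rows; each row shifts and turns the commanded pose from where the row before left it, along the tool's axes as they then stand; what a row does not reach is not made up. A row lasts 1/10 s, in which the tool goes at most 50 mm and 8.59 degrees, less where a joint would pass 70% of its speed; a pose out of reach is approached as far as the arm can. A call is refused whole if a number of a shift passes 50 or a number of a turn 0.15, either way. A call with a gripper value outside its range is refused whole. The fingers move at their own pace and stop on an object; FORCE is the grip in N (left out, the last holds). Time passes only in rows, so rows that do not move let the fingers close. It gives the time, the measured TCP pose, the force, the opening and the grip force at its end, in the units of the state.
- bot.observe(): the state, without advancing time (a new reading comes with each control period).
- bot.grab_frame(name): name is "scene" or "top" or "wrist"; returns a dict with "img" (384x512x3 uint8, red, green, blue), "intrinsics" (3x3 intrinsics, pixels), "k1" (the pictures are not rectified: a ray, as slopes to the right and down, at radius r is drawn at 1 + k1 r^2 times it, then the intrinsics apply), "R" (3x3) and "t" (3): a world point X has camera coordinates R X + t; the wrist camera has in their place "tool_from_camera" (4x4, takes a point from camera to tool coordinates, whose origin is the TCP and whose axes are the flange's). Camera axes: x right, y down, z forward; pixel columns grow to the right and rows downward; lengths in m; the calibration is good to about 2 mm. A picture is of the moment at which its call begins: read the wrist's pose just before it. There is no depth.
- bot.job_done(): hands the job in; it is judged then, once.
Trained networks look in a picture, given as the dict that the camera call returned (one of the last four; its "shot" number tells which), for a name from the list of things; names that differ only in an ending like _2 or _b are one class to them, and where a whole thing is asked for, a point or a joint stands for the part that bears it (a point fixed in the world has none). Each returns a list of dicts, best first, with "conf" (0 to 1); they miss things now and then, are a little off and sometimes report something else, mostly with a low value. They report only what shows in the picture. A call takes as long as a camera call. They do not tell look-alikes from the thing itself.
- bot.trace(query, picture): "region" (384x512 bool, what is visible of it).
- bot.spot_point(query, picture): "xyz" ([x, y, z] in m, in world coordinates, good to about 4 mm: a listed point, or the origin of a listed thing).
The state is a dict: "clock": time; "qpos": joint angles; "qd": joint speeds; "joint_efforts": joint torques, N m; "position": TCP position; "tool_rot": TCP orientation; "force": force on the tool from outside, world axes, zero at the start; "moment": the same for the moment, N m; "grip_width": finger opening in m; "finger_force": force on a finger pad.
Only numpy, scipy, OpenCV 4.12 (cv2) and the standard library are available. Lean on these libraries where they do the work, as an engineer would, in place of code of your own. Each camera call takes 0.05 s, during which the arm holds its last target. There are 200 camera calls.

## Task

Get the topping mill ready for its crank: first press its red suction lever down until it snaps over and stays down, then take the bare shaft end on top between the fingers, feel for its flat and turn the shaft until the flat faces straight towards the lever side. Then fit the crank over the shaft, right down on the shoulder, with its brass clamp screw square on the flat (so the arm points away from the lever), and finish while still gripping the crank and pushing it firmly down, so that I can tighten the screw. Leave the other things on the table where they stand.

Things in the scene. Friction and masses are not known exactly. Their poses are not given: they have to be found in the camera images.
- mill: hand mill, fixed to the table: grey round suction foot 120 mm across, clear jar, steel burr housing, clear hopper 110 mm across with black lid, 157 mm high without its shaft. Origin on its axis at the table top, z up; its -x axis points to the lever side
- mill_lever (a joint): suction lever, hinged 60 mm out from the mill's axis on its -x side, 30 mm above the table, sticking out 100 mm from the hinge. 0 = up (0.70 rad above level), 0.78 = fully down (0.08 rad below level). It springs back up until about 0.66, then a detent pulls it down and holds it; the push needed at the tread, straight down, is about 12 N at most
- lever_tread (a point): middle of the upper face of the lever's red tread (46 mm long, 26 mm wide), 80 mm from the hinge; when up it is about 118 mm out from the mill's axis and 86 mm high, when down about 140 mm out and 30 mm high
- mill_shaft (a joint): turn of the mill's upright shaft, counter-clockwise seen from above, rad. 0 = flat faces away from the lever (mill's +x), 3.14 or -3.14 = flat faces the lever (mill's -x). It turns both ways with a light drag of 0.05 N m
- shaft_seat (a point): on the shaft's axis at the top of its shoulder (30 mm disc), 174 mm above the table; turns with the shaft, its +x axis points out of the flat. Above it the dark steel shaft stands up 36 mm: 16 mm in diameter, with one bright flat along its whole length that lies 5 mm from the axis, so it measures 13 mm across the flat and 16 mm elsewhere; the top 3 mm taper
- crank: loose crank lying flat: steel hub block 36 x 32 x 30 mm (x, y, z) with an upright round through bore of 18 mm; aluminium arm 14 mm wide, 8 mm thick, flush with the hub's underside, to 119 mm along +x; upright dark wooden knob 24 mm across, 48 mm high, at x = 108 mm; 0.20 to 0.35 kg. Origin at the centre of the bore at the hub's underside, z up through the bore. Fits over the shaft with 1 mm of play all round
- crank_screw (a point): outer end of the brass clamp screw's head (11 mm across), which sticks 9 mm out of the hub's -x face, 15 mm above its underside and 27 mm from the bore's axis
- jar_green: bystander: square clear jar with dark green lid, 92 x 92 x 97 mm, handle and spoon; origin at its foot
- jar_cream: bystander: the same jar with cream lid
- jar_black: bystander: the same jar with black lid
- squeeze: bystander: brown squeeze bottle 60 mm across, 190 mm high; origin at its foot
- siphon: bystander: aluminium cream whipper 82 mm across, 225 mm high, with lever; origin at its foot
- ramekin: bystander: small white dish 72 mm across, 40 mm high; origin at its foot
- hexkey: bystander: dark hex key, 78 mm long, 6 mm thick, lying flat; origin under the middle of its long leg
- scoop: bystander: steel measuring scoop, bowl 46 mm across, 26 mm high, handle along its +x; origin under its bowl
Things that resemble listed ones, but are neither listed nor needed, are in the scene too. What is shaped like the crank but blue or green is not meant.

How it is judged:
By the outcome, as a careful person would: the job done as asked, in the order asked, and still so for the second after the job is handed in, while the arm keeps its last pose, push and grip.
It also fails if it takes over 72 s, if anything falls off the work surface, if the arm or the gripper's body presses on something with over 40 N, if the wrist force passes 120 N, or if a joint passes its speed limit or range.

## Working session

There is one attempt and no reset: what is moved stays moved. The work goes in short steps, Python scripts to look and compute and a shell command to move; the robot and the scene stay as the last step left them, time stands still between calls to the robot, and variables do not carry over. Pictures are saved under pics/ and viewed, at most 10 in all, crops included, and the job is handed in when it is done.

```bash
mkdir -p pics
cat > h.py <<'E'
from workcell import bot
import numpy as np, cv2
from scipy.spatial.transform import Rotation as Ro
def cam(f,st=None):
    """R,t world->cam"""
    if "R" in f: return np.array(f["R"]),np.array(f["t"])
    T=np.eye(4);T[:3,:3]=Ro.from_euler('xyz',st["tool_rot"]).as_matrix();T[:3,3]=st["position"]
    M=np.linalg.inv(T@np.array(f["tool_from_camera"]));return M[:3,:3],M[:3,3]
def proj(X,f,st=None):
    R,t=cam(f,st);c=np.atleast_2d(X)@R.T+t;s=c[:,:2]/c[:,2:];s=s*(1+f["k1"]*(s**2).sum(1,keepdims=True))
    K=np.array(f["intrinsics"]);return s*[K[0,0],K[1,1]]+K[:2,2]
def unproj(px,z,f,st=None):
    R,t=cam(f,st);K=np.array(f["intrinsics"]);d=(np.atleast_2d(px)-K[:2,2])/[K[0,0],K[1,1]];s=d.copy()
    for _ in range(20): s=d/(1+f["k1"]*(s**2).sum(1,keepdims=True))
    r=np.c_[s,np.ones(len(s))]@R;o=-R.T@t;return o+r*((z-o[2])/r[:,2])[:,None]
def save(n,img): cv2.imwrite('pics/'+n,img[:,:,::-1])
def tool(st,X):
    """world point -> tool coords mm"""
    return Ro.from_euler('xyz',st["tool_rot"]).as_matrix().T@(np.array(X)-st["position"])*1000
E
python3 - <<'E'
from h import *
s=bot.observe();print({k:np.round(v,3) for k,v in s.items()},bot.tip_reach)
for c in ("scene","top"):
    f=bot.grab_frame(c);save(c+'0.png',f["img"])
    for q in ("mill","lever_tread","shaft_seat","crank","crank_screw","jar_green","jar_cream","jar_black","squeeze","siphon","ramekin","hexkey","scoop"):
        r=bot.spot_point(q,f)
        print(c,q,[(np.round(d["xyz"],3).tolist(),round(d["conf"],2),proj(d["xyz"],f)[0].round().tolist()) for d in r])
E
```

```text
{'clock': np.float64(0.0), 'qpos': array([ 1.173,  0.522, -0.036,  1.6  ,  0.021,  1.021, -0.113]), 'qd': array([ 0.002,  0.001, -0.001, -0.001,  0.001,  0.001, -0.   ]), 'joint_efforts': array([-0.0000e+00, -9.2711e+01,  1.9790e+00, -3.6992e+01,  1.8000e-02,
        8.0000e-03,  0.0000e+00]), 'position': array([ 0.201, -0.591,  0.303]), 'tool_rot': array([-3.14 ,  0.   ,  0.328]), 'force': array([-0.343,  0.19 ,  0.102]), 'moment': array([-0.009,  0.024, -0.055]), 'finger_force': np.float64(0.0), 'grip_width': np.float64(0.085)} 0.0726
scene mill [([0.586, 0.189, 0.001], 0.9, [317.0, 229.0])]
scene lever_tread [([0.702, 0.2, 0.085], 0.69, [339.0, 235.0])]
scene shaft_seat [([0.43, -0.072, -0.004], 0.61, [217.0, 209.0]), ([0.585, 0.186, 0.176], 0.42, [322.0, 180.0])]
scene crank [([0.644, -0.162, -0.001], 0.79, [198.0, 266.0]), ([0.405, 0.079, -0.0], 0.74, [264.0, 195.0]), ([0.466, -0.248, -0.005], 0.72, [160.0, 226.0]), ([0.352, -0.332, -0.001], 0.7, [129.0, 205.0]), ([0.678, -0.418, 0.001], 0.25, [98.0, 293.0])]
scene crank_screw [([0.37, -0.306, 0.018], 0.94, [137.0, 202.0]), ([0.
[... 1066 characters left out ...]
, 0.73, [349.0, 246.0]), ([0.655, -0.145, 0.013], 0.53, [298.0, 163.0]), ([0.49, -0.252, 0.013], 0.51, [331.0, 210.0])]
top jar_green [([0.559, 0.435, -0.003], 0.78, [135.0, 196.0])]
top jar_cream [([0.437, 0.424, -0.001], 0.63, [137.0, 230.0])]
top jar_black [([0.675, 0.442, -0.001], 0.75, [132.0, 163.0]), ([0.558, 0.433, 0.0], 0.45, [135.0, 196.0])]
top squeeze [([0.742, -0.079, 0.001], 0.54, [279.0, 140.0])]
top siphon [([0.686, -0.416, 0.004], 0.94, [374.0, 153.0])]
top ramekin [([0.431, -0.067, 0.004], 0.79, [278.0, 228.0])]
top hexkey [([0.708, 0.046, 0.001], 0.46, [243.0, 151.0])]
top scoop [([0.452, -0.451, -0.001], 0.55, [387.0, 219.0]), ([0.464, -0.25, -0.0], 0.28, [330.0, 217.0])]
```

Run:
```python
import cv2,numpy as np
a=cv2.imread('pics/scene0.png');b=cv2.imread('pics/top0.png')
c=cv2.resize(a[140:320,60:440],None,fx=2.05,fy=1.65);d=cv2.resize(b[120:280,110:410],(779,300))
cv2.imwrite('pics/both0.png',np.vstack([c[:,:779],d])[:600])
```

```text
(no output)
```

View pics/both0.png

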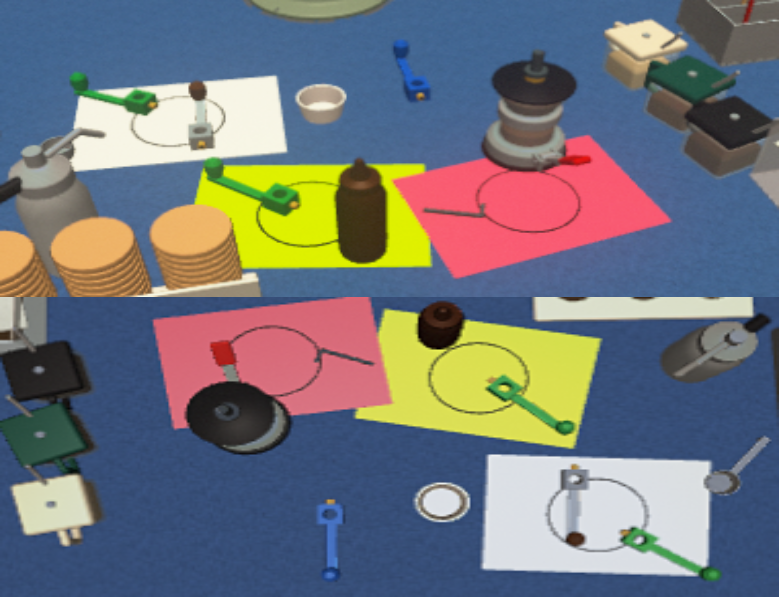

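Candidates for the crank, given as top-image pixels: blue at (237,235), greens at (303,169) and (356,250), and grey steel with a wooden knob at (331,218). The grey one at (0.463,-0.252) fits the description, and I'll confirm it with a crop before reaching. The mill is at (0.585,0.187), with its lever towards about +x. I'll move towards the lever first.

```bash
python3 -m jog '[[[30,-23,-5,0,0,0,0],[30,-23,-5,0,0,0,0],[30,-23,-5,0,0,0,0],[30,-23,-5,0,0,0,0],[30,-23,-5,0,0,0,0]]]' 30
python3 -m jog '[[[30,-23,-5,0,0,0,0],[30,-23,-5,0,0,0,0],[30,-23,-5,0,0,0,0],[30,-23,-5,0,0,0,0],[30,-23,-5,0,0,0,0]]]'
python3 -m jog '[[[30,-23,0,0,0,0,0],[30,-23,0,0,0,0,0],[30,-23,0,0,0,0,0],[30,-23,0,0,0,0,0],[30,-23,0,0,0,0,0]]]'
python3 -m jog '[[[30,-23,0,0,0,0,0],[30,-23,0,0,0,0,0],[30,-23,0,0,0,0,0],[20,-16,0,0,0,0,0],[0,0,0,0,0,0,0]]]'
python3 - <<'E'
from h import *
s=bot.observe();f=bot.grab_frame("wrist");save('w1.png',f["img"]);print(np.round(f["tool_from_camera"],3).tolist(),s["clock"],s["position"],s["tool_rot"],s["force"])
R,t=cam(f,s)
for q in ("mill","lever_tread","shaft_seat"):
    r=bot.spot_point(q,f);print(q,[(np.round(d["xyz"],3).tolist(),round(d["conf"],2),proj(d["xyz"],f,s)[0].round().tolist()) for d in r])
E
```

```text
clock: 1.9
position: [0.3068, -0.4332, 0.3292]
tool_rot: [3.141, -0.0, 0.328]
force: [0.2, -0.1, 0.7]
grip_width: 0.0126
finger_force: 0.0
clock: 2.4
position: [0.4118, -0.276, 0.3543]
tool_rot: [3.141, -0.0, 0.328]
force: [0.1, -0.9, -0.0]
grip_width: -0.0001
finger_force: 0.0
clock: 2.9
position: [0.5168, -0.1189, 0.3541]
tool_rot: [3.141, -0.0, 0.328]
force: [0.2, -1.2, -1.6]
grip_width: -0.0002
finger_force: 0.0
clock: 3.4
position: [0.594, -0.0006, 0.3535]
tool_rot: [-3.14, -0.001, 0.332]
force: [-0.8, 0.3, -1.2]
grip_width: -0.0001
finger_force: 0.0
[[-0.0, -0.958, -0.287, 0.073], [1.0, -0.0, 0.0, -0.001], [-0.0, -0.287, 0.958, -0.07], [0.0, 0.0, 0.0, 1.0]] 3.4 [ 5.94049114e-01 -5.62194591e-04  3.53506124e-01] [-3.13991594e+00 -5.44184304e-04  3.32136834e-01] [-0.77767776  0.25368918 -1.23965109]
mill [([0.584, 0.184, -0.001], 0.66, [139.0, 124.0])]
lever_tread [([0.703, 0.202, 0.084], 0.72, [114.0, 16.0])]
shaft_seat [([0.583, 0.182, 0.176], 0.68, [59.0, 136.0])]
```

View pics/w1.png

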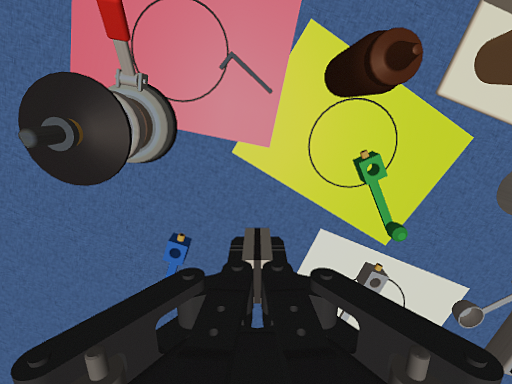

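The wrist view shows the mill shaft tip at about (28,137), the lever tread at about (113,15), and the grey crank hub at (375,283). The mill axis comes out at (0.5845,0.185) and the lever direction at about 0.14 rad. Next I move over the press point, 130 mm out from the axis.

```bash
python3 -m jog '[[[30,-26,0,0,0,0,0],[30,-26,0,0,0,0,0],[30,-26,0,0,0,0,0],[30,-25,0,0,0,0,0],[30,-25,0,0,0,0,0]]]'
python3 -m jog '[[[29,-25,0,0,0,0,0],[0,0,0,0,0,0.1,0],[0,0,0,0,0,0.09,0],[0,0,40,0,0,0,0],[0,0,40,0,0,0,0]]]'
python3 -m jog '[[[0,0,40,0,0,0,0],[0,0,30,0,0,0,0],[0,0,0,0,0,0,0]]]'
python3 - <<'E'
from h import *
s=bot.observe();f=bot.grab_frame("wrist");save('w2.png',f["img"]);print(s["position"],s["tool_rot"],s["force"])
for q in ("mill","lever_tread","shaft_seat"):
    r=bot.spot_point(q,f);print(q,[(np.round(d["xyz"],3).tolist(),round(d["conf"],2),proj(d["xyz"],f,s)[0].round().tolist()) for d in r])
E
```

```text
clock: 4.1
position: [0.6944, 0.1652, 0.3542]
tool_rot: [3.141, -0.0, 0.326]
force: [0.4, 0.1, 0.6]
grip_width: -0.0001
finger_force: 0.0
clock: 4.6
position: [0.7136, 0.197, 0.2741]
tool_rot: [3.141, -0.002, 0.136]
force: [1.2, -0.1, -1.9]
grip_width: 0.0
finger_force: 0.0
clock: 4.9
position: [0.7116, 0.1963, 0.1997]
tool_rot: [3.14, 0.006, 0.137]
force: [-0.3, 0.1, 0.3]
grip_width: -0.0001
finger_force: 0.0
[0.71162996 0.19633179 0.19971105] [3.14000109 0.00640026 0.13679838] [-0.31628441  0.14667765  0.32051329]
mill [([0.562, 0.436, -0.0], 0.53, [31.0, 280.0])]
lever_tread [([0.703, 0.2, 0.085], 0.69, [250.0, 224.0])]
shaft_seat []
```

View pics/w2.png

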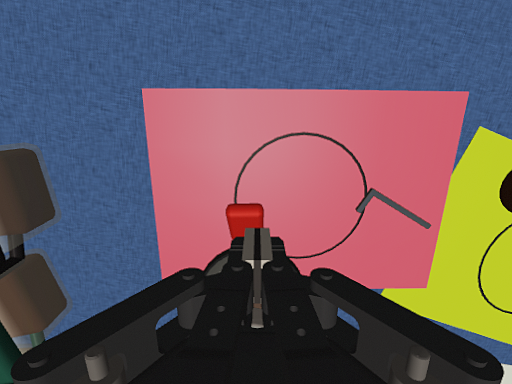

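The red tread is at (245,220), a few mm to the left of the fingers at (257,240). I shift about 6 mm and press.

```bash
python3 -m jog '[[[1,-6,10,0,0,0,0],[0,0,10,0,0,0,0],[0,0,10,0,0,0,0],[0,0,10,0,0,0,0],[0,0,10,0,0,0,0]]]'
python3 -m jog '[[[0,0,10,0,0,0,0],[0,0,10,0,0,0,0],[0,0,10,0,0,0,0],[0,0,8,0,0,0,0],[0,0,0,0,0,0,0]]]'
python3 -m jog '[[[0,0,4,0,0,0,0],[0,0,3,0,0,0,0],[0,0,0,0,0,0,0]]]'
```

```text
clock: 5.6
position: [0.7163, 0.2048, 0.156]
tool_rot: [-3.14, -0.008, 0.137]
force: [3.7, 1.4, 12.7]
grip_width: 0.0002
finger_force: 5.2
clock: 6.1
position: [0.7131, 0.2041, 0.1146]
tool_rot: [3.141, 0.001, 0.138]
force: [0.9, -0.3, 1.0]
grip_width: -0.0001
finger_force: 0.7
clock: 6.4
position: [0.713, 0.2041, 0.1082]
tool_rot: [3.141, 0.001, 0.138]
force: [0.2, 0.5, -0.1]
grip_width: 0.0003
finger_force: 0.0
```

```bash
python3 -m jog '[[[0,0,3,0,0,0,0],[0,0,3,0,0,0,0],[0,0,0,0,0,0,0]]]'
python3 -m jog '[[[0,0,2,0,0,0,0],[0,0,0,0,0,0,0]]]'
```

```text
clock: 6.7
position: [0.7135, 0.2043, 0.1036]
tool_rot: [-3.142, -0.0, 0.138]
force: [-2.5, -2.1, 8.3]
grip_width: -0.0001
finger_force: 4.0
clock: 6.9
position: [0.7136, 0.2044, 0.1031]
tool_rot: [3.142, -0.001, 0.138]
force: [-10.8, -4.0, 27.8]
grip_width: -0.0004
finger_force: 13.6
```

The tips stopped at 30 mm with a firm reaction, so the lever is fully down. I retreat, open the fingers and look at the lever and shaft.

```bash
python3 -m jog '[[[0,0,-30,0,0,0,0],[0,0,-45,0,0,0,0],[0,0,-45,0,0,0,0],[0,0,-45,0,0,0,0],[0,0,-45,0,0,0,0]]]'
python3 -m jog '[[[0,0,-30,0,0,0,0.6],[-35,0,0,0,0,0,0.6],[-35,0,0,0,0,0,0.6],[-35,0,0,0,0,0,0.6],[-35,0,0,0,0,0,0.6]]]'
python3 -m jog '[[[-35,0,0,0,0,0,0.6],[0,0,0,0,0,0,0.6],[0,0,0,0,0,0,0.6]]]'
python3 - <<'E'
from h import *
s=bot.observe();f=bot.grab_frame("wrist");print(s["position"],s["tool_rot"],s["force"])
g=bot.grab_frame("scene")
for q in ("mill","lever_tread","shaft_seat"):
  for ff in (f,g):
    r=bot.spot_point(q,ff);print(q,[(np.round(d["xyz"],4).tolist(),round(d["conf"],2),proj(d["xyz"],ff,s)[0].round().tolist()) for d in r])
u,v=proj([.5845,.185,.2],f,s)[0];print(u,v)
save('w3.png',np.hstack([cv2.resize(f["img"],(500,375)),cv2.resize(g["img"][150:255,270:355],(300,375))]))
save('w3full.png',f["img"])
E
```

```text
clock: 7.4
position: [0.7131, 0.2041, 0.3128]
tool_rot: [-3.142, -0.0, 0.138]
force: [0.7, 0.5, 0.6]
grip_width: 0.0001
finger_force: 0.0
clock: 7.9
position: [0.5731, 0.1847, 0.3408]
tool_rot: [3.142, -0.0, 0.138]
force: [0.9, 0.3, 0.6]
grip_width: 0.0515
finger_force: 0.0
clock: 8.2
position: [0.5401, 0.1802, 0.3415]
tool_rot: [3.142, -0.001, 0.138]
force: [1.2, -0.4, 0.3]
grip_width: 0.0513
finger_force: 0.0
[0.54005523 0.18015208 0.34151858] [ 3.14157031e+00 -1.25087588e-03  1.37872962e-01] [ 1.23990636 -0.43040178  0.33048147]
mill []
mill [([0.5849, 0.1906, 0.0017], 0.68, [317.0, 228.0])]
lever_tread [([0.7244, 0.2039, 0.0307], 0.61, [259.0, 10.0])]
lever_tread [([0.7215, 0.2046, 0.0267], 0.73, [341.0, 256.0])]
shaft_seat [([0.5855, 0.1833, 0.1756], 0.81, [261.0, 142.0]), ([0.4289, -0.0726, -0.001], 0.21, [400.0, 246.0])]
shaft_seat [([0.6764, 0.4346, 0.0036], 0.6, [409.0, 235.0]), ([0.5829, 0.1894, 0.1732], 0.55, [323.0, 180.0])]
259.2333633016193 146.48881082121363
```

View pics/w3.png

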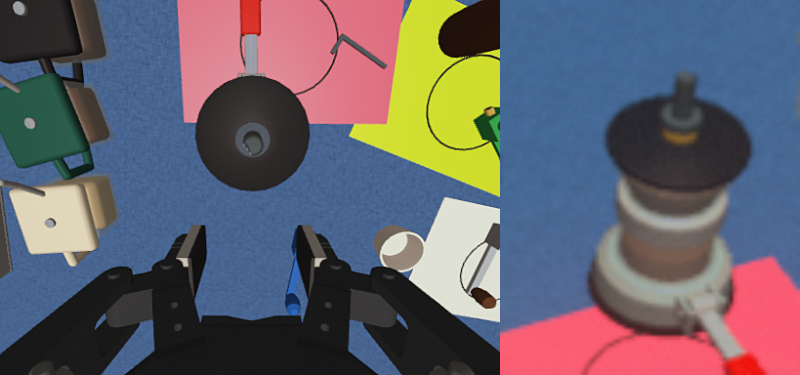

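The lever is down, with its tread at (250,10) and its axis in line with the tool x. The shaft top is at (252,142), with something bright at its lower-left rim. I enlarge it and fit the geometry.

Run:
```python
from h import *
s=bot.observe();f=bot.grab_frame("wrist");im=f["img"].astype(int)
red=(im[:,:,0]>150)&(im[:,:,1]<50)&(im[:,:,2]<60);red[60:]=0
ys,xs=np.nonzero(red);print(len(xs))
for z in (.03,):
    P=unproj(np.c_[xs,ys],z,f,s);print("tread centroid (cut)",P.mean(0))
    rows=np.array([[xs[ys==y].mean(),y] for y in np.unique(ys)]);Q=unproj(rows,z,f,s);k=np.polyfit(Q[:,0],Q[:,1],1);print(k,np.arctan(k[0]))
# lid ellipse
r=bot.trace("mill",f)
dark=((im.max(2)<75)*255).astype(np.uint8);dark[210:]=0
n,l,stt,c=cv2.connectedComponentsWithStats(dark);i=l[170,230];cn,_=cv2.findContours((l==i).astype(np.uint8),0,cv2.CHAIN_APPROX_NONE)
cn=max(cn,key=len)[:,0];P=unproj(cn,.157,f,s)[:,:2]
A=np.c_[2*P,np.ones(len(P))];x=np.linalg.lstsq(A,(P**2).sum(1),rcond=None)[0];print("lid",x[:2],np.sqrt(x[2]+x[0]**2+x[1]**2))
for h,rr in ((.174,.015),(.21,.008)):
    a=np.linspace(0,6.28,60);print(h,proj([x[0],x[1],h],f,s))
save('w4.png',cv2.resize(f["img"][118:178,230:290],(600,600),interpolation=cv2.INTER_CUBIC))
```

```text
410
tread centroid (cut) [0.72069778 0.20662829 0.03      ]
[0.18328293 0.07422686] 0.18127100566070295
lid [0.58495802 0.18572977] 0.05215435842945573
0.174 [[258.30126422 141.80116151]]
0.21 [[258.53118057 147.71701129]]
```

View pics/w4.png

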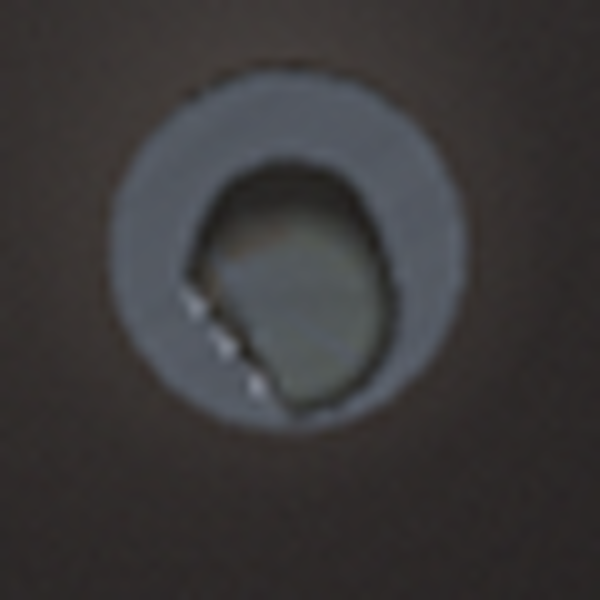

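The crop shows the shaft's D with the flat's edge running from (190,290) to (280,405). The outward normal points left-down, about 128° counter-clockwise from the lever direction (up in the image). So I turn the tool 38° counter-clockwise to align the pads, grip, then turn 128° clockwise.

```bash
python3 -c "
from h import *
print(np.round(bot.observe()['qpos'],3))"
python3 -m jog '[[[22,0,0,0,0,0,0.5],[22.8,0.7,0,0,0,0,0.5],[0,0,0,0,0,-0.13,0.5],[0,0,0,0,0,-0.13,0.5],[0,0,0,0,0,-0.13,0.5]]]' 20
python3 -m jog '[[[0,0,0,0,0,-0.13,0.5],[0,0,0,0,0,-0.14,0.5],[0,0,20,0,0,0,0.5],[0,0,30,0,0,0,0.5],[0,0,20,0,0,0,0.5]]]'
python3 -m jog '[[[0,0,13,0,0,0,0.5],[0,0,5,0,0,0,0.5],[0,0,0,0,0,0,0.5]]]'
python3 -c "
from h import *
print(np.round(bot.observe()['qpos'],3))"
```

```text
[-0.212  0.407 -0.292  1.696  0.131  1.058 -1.979]
clock: 9.2
position: [0.5846, 0.1857, 0.3407]
tool_rot: [-3.141, 0.0, 0.533]
force: [-0.5, -0.8, -0.0]
grip_width: 0.0426
finger_force: 0.0
clock: 9.7
position: [0.5842, 0.1854, 0.2692]
tool_rot: [-3.141, 0.001, 0.798]
force: [0.3, -0.0, -0.2]
grip_width: 0.0428
finger_force: 0.0
clock: 10.0
position: [0.5845, 0.1857, 0.2529]
tool_rot: [-3.141, 0.0, 0.798]
force: [0.4, 1.0, 0.3]
grip_width: 0.0428
finger_force: 0.0
[-0.128  0.585 -0.406  1.666  0.272  0.947 -1.407]
```

Joint 7 would run out of range turning clockwise from here (about -3.6), so I take the equivalent grasp half a turn around first.

```bash
python3 -m jog '[[[0,0,0,0,0,-0.14,0.5],[0,0,0,0,0,-0.15,0.5],[0,0,0,0,0,-0.15,0.5],[0,0,0,0,0,-0.15,0.5],[0,0,0,0,0,-0.15,0.5]]]'
python3 -m jog '[[[0,0,0,0,0,-0.15,0.5],[0,0,0,0,0,-0.15,0.5],[0,0,0,0,0,-0.15,0.5],[0,0,0,0,0,-0.15,0.5],[0,0,0,0,0,-0.15,0.5]]]'
python3 -m jog '[[[0,0,0,0,0,-0.15,0.5],[0,0,0,0,0,-0.15,0.5],[0,0,0,0,0,-0.15,0.5],[0,0,0,0,0,-0.15,0.5],[0,0,0,0,0,-0.15,0.5]]]'
python3 -m jog '[[[0,0,0,0,0,-0.15,0.5],[0,0,0,0,0,-0.15,0.5],[0,0,0,0,0,-0.15,0.5],[0,0,0,0,0,-0.15,0.5],[0,0,0,0,0,-0.15,0.5]]]'
python3 -m jog '[[[0,0,0,0,0,-0.15,0.5],[0,0,0,0,0,0,0.5]]]'
python3 -c "
from h import *
print(np.round(bot.observe()['qpos'],3))"
python3 -m jog '[[[0,0,0,0,0,0,0],[0,0,0,0,0,0,0],[0,0,0,0,0,0,0],[0,0,0,0,0,0,0],[0,0,0,0,0,0,0]]]' 20
```

```text
clock: 10.5
position: [0.585, 0.1858, 0.2542]
tool_rot: [3.14, -0.0, 1.544]
force: [0.4, 0.1, -0.2]
grip_width: 0.043
finger_force: 0.0
clock: 11.0
position: [0.585, 0.1857, 0.2542]
tool_rot: [3.14, 0.001, 2.293]
force: [0.0, -0.0, 0.1]
grip_width: 0.0426
finger_force: 0.0
clock: 11.5
position: [0.585, 0.1856, 0.2541]
tool_rot: [3.142, 0.002, 3.043]
force: [1.1, -0.2, -0.5]
grip_width: 0.0425
finger_force: 0.0
clock: 12.0
position: [0.5851, 0.1855, 0.2541]
tool_rot: [-3.14, 0.001, -2.49]
force: [-0.2, 0.4, 0.0]
grip_width: 0.0432
finger_force: 0.0
clock: 12.2
position: [0.585, 0.1854, 0.2536]
tool_rot: [-3.141, 0.001, -2.343]
force: [-0.1, 0.7, -1.1]
grip_width: 0.0428
finger_force: 0.0
[ 0.284  0.812 -1.129  1.644  0.78   1.203  1.343]
clock: 12.7
position: [0.5855, 0.1848, 0.2535]
tool_rot: [-3.139, 0.001, -2.35]
force: [4.0, -4.6, 5.2]
grip_width: 0.0126
finger_force: 24.1
```

The width is 12.6 mm, so the flat is between the pads. Next is the clockwise turn of 2.22 rad.

```bash
python3 -m jog '[[[0,0,0,0,0,0.05,0],[0,0,0,0,0,0.13,0],[0,0,0,0,0,0.13,0],[0,0,0,0,0,0.13,0],[0,0,0,0,0,0.13,0]]]' 40
python3 -m jog '[[[0,0,0,0,0,0.13,0],[0,0,0,0,0,0.13,0],[0,0,0,0,0,0.13,0],[0,0,0,0,0,0.13,0],[0,0,0,0,0,0.13,0]]]'
python3 -m jog '[[[0,0,0,0,0,0.13,0],[0,0,0,0,0,0.13,0],[0,0,0,0,0,0.13,0],[0,0,0,0,0,0.13,0],[0,0,0,0,0,0.13,0]]]'
python3 -m jog '[[[0,0,0,0,0,0.13,0],[0,0,0,0,0,0.13,0],[0,0,0,0,0,0.09,0],[0,0,0,0,0,0,0]]]'
```

```text
clock: 13.2
position: [0.5851, 0.1844, 0.2536]
tool_rot: [-3.139, 0.001, -2.925]
force: [0.3, -8.9, 7.2]
grip_width: 0.0118
finger_force: 41.4
clock: 13.7
position: [0.5844, 0.1842, 0.2535]
tool_rot: [-3.139, 0.001, 2.709]
force: [-6.5, -10.9, 9.8]
grip_width: 0.0115
finger_force: 41.7
clock: 14.2
position: [0.5837, 0.1845, 0.2535]
tool_rot: [-3.139, 0.002, 2.059]
force: [-11.5, -9.3, 11.4]
grip_width: 0.0117
finger_force: 41.8
clock: 14.6
position: [0.5835, 0.1848, 0.2535]
tool_rot: [-3.14, 0.002, 1.711]
force: [-12.5, -8.7, 11.6]
grip_width: 0.0118
finger_force: 41.9
```

Turned, and the width stayed near 12 mm. I release, lift and check.

```bash
python3 -m jog '[[[0,0,0,0,0,0,0.5],[0,0,0,0,0,0,0.5],[0,0,-30,0,0,0,0.6],[0,0,-30,0,0,0,0.6],[0,0,-30,0,0,0,0.6]]]'
python3 -m jog '[[[-25,0,0,0,0,0,0.7],[-20,0,0,0,0,0,0.7],[0,0,0,0,0,0,0.7],[0,0,0,0,0,0,0.7]]]'
python3 - <<'E'
from h import *
s=bot.observe();f=bot.grab_frame("wrist");print(s["position"],s["tool_rot"],s["force"])
for q in ("lever_tread","shaft_seat"):
    r=bot.spot_point(q,f);print(q,[(np.round(d["xyz"],4).tolist(),round(d["conf"],2),proj(d["xyz"],f,s)[0].round().tolist()) for d in r])
u,v=proj([.585,.1855,.195],f,s)[0].astype(int);print(u,v)
save('w5.png',np.hstack([cv2.resize(f["img"][v-30:v+30,u-30:u+30],(400,400),interpolation=cv2.INTER_CUBIC),cv2.resize(f["img"],(400,400))]))
E
```

```text
clock: 15.1
position: [0.5844, 0.1858, 0.3442]
tool_rot: [3.141, -0.0, 1.717]
force: [-0.4, -0.2, 0.5]
grip_width: 0.0514
finger_force: 0.0
clock: 15.5
position: [0.5912, 0.1411, 0.3431]
tool_rot: [3.141, -0.0, 1.716]
force: [-0.3, 0.6, 0.7]
grip_width: 0.0596
finger_force: 0.0
[0.59116231 0.14112606 0.34307279] [ 3.14114697e+00 -3.42393807e-04  1.71638053e+00] [-0.32767765  0.63183341  0.72307328]
lever_tread [([0.7296, 0.2041, 0.0246], 0.83, [363.0, 132.0])]
shaft_seat [([0.5858, 0.1816, 0.1736], 0.59, [258.0, 147.0])]
257 146
```

View pics/w5.png

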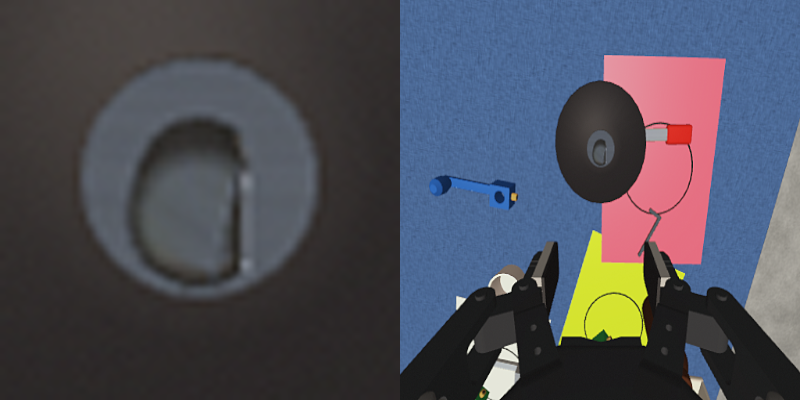

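The flat now faces right, towards the lever, and its edge is parallel to the tool x axis. I check the lever direction precisely, then go to the crank.

```bash
python3 - <<'E'
from h import *
s=bot.observe();f=bot.grab_frame("wrist");im=f["img"].astype(int)
red=((im[:,:,0]>150)&(im[:,:,1]<60)&(im[:,:,2]<60)).astype(np.uint8)
n,l,st,c=cv2.connectedComponentsWithStats(red);i=1+st[1:,4].argmax();print(st[i])
T=unproj(c[i],.029,f,s)[0]
dark=((im.max(2)<75)*255).astype(np.uint8);dark[210:]=0
n,l,st,c=cv2.connectedComponentsWithStats(dark);i=l[110,230];cn,_=cv2.findContours((l==i).astype(np.uint8),0,cv2.CHAIN_APPROX_NONE)
P=unproj(max(cn,key=len)[:,0],.157,f,s)[:,:2]
x=np.linalg.lstsq(np.c_[2*P,np.ones(len(P))],(P**2).sum(1),rcond=None)[0];d=T[:2]-x[:2]
print("tread",T,"lid",x[:2],"r",np.sqrt(x[2]+x[0]**2+x[1]**2),"dist",np.hypot(*d),"ang",np.arctan2(d[1],d[0]))
E
python3 -m jog '[[[-30.6,-19,0,0,0,0,0.7],[-30.6,-19,0,0,0,0,0.7],[-30.6,-19,0,0,0,0,0.7],[-30.6,-19,0,0,0,0,0.7],[-30.6,-19,0,0,0,0,0.7]]]'
python3 -m jog '[[[-30.6,-19,0,0,0,0,0.7],[-30.6,-19,0,0,0,0,0.7],[-30.6,-19,0,0,0,0,0.7],[-30.6,-19,0,0,0,0,0.7],[-30.6,-19,0,0,0,0,0.7]]]'
python3 -m jog '[[[-30.6,-19,0,0,0,0,0.7],[-30.6,-19,0,0,0,0,0.7],[0,0,0,0,0,0.15,0.7],[0,0,0,0,0,0.15,0.7],[0,0,0,0,0,0.15,0.7]]]'
python3 -m jog '[[[0,0,0,0,0,0.15,0.7],[0,0,0,0,0,0.15,0.7],[0,0,0,0,0,0.15,0.7],[0,0,0,0,0,0.15,0.7],[0,0,0,0,0,0.15,0.7]]]'
python3 -m jog '[[[0,0,0,0,0,0.15,0.7],[0,0,0,0,0,0.15,0.7],[0,0,0,0,0,0.15,0.7],[0,0,0,0,0,0,0.7]]]'
python3 - <<'E'
from h import *
s=bot.observe();f=bot.grab_frame("wrist");print(s["position"],s["tool_rot"],s["qpos"])
for q in ("crank","crank_screw"):
    r=bot.spot_point(q,f);print(q,[(np.round(d["xyz"],4).tolist(),round(d["conf"],2),proj(d["xyz"],f,s)[0].round().tolist()) for d in r])
u,v=proj([.463,-.253,.03],f,s)[0].astype(int);print(u,v)
save('w6.png',np.hstack([cv2.resize(f["img"][max(v-80,0):v+80,max(u-80,0):u+80],(400,400),interpolation=cv2.INTER_CUBIC),cv2.resize(f["img"],(400,400))]))
E
```

```text
[341 121  33  19 568]
tread [0.71880099 0.20675108 0.029     ] lid [0.58378835 0.18662774] r 0.05213109421215285 dist 0.1365040714223271 ang 0.14795857976431112
clock: 16.2
position: [0.5188, -0.0248, 0.3429]
tool_rot: [3.141, -0.0, 1.719]
force: [0.7, 0.3, -0.1]
grip_width: 0.0595
finger_force: 0.0
clock: 16.7
position: [0.4474, -0.1901, 0.3431]
tool_rot: [3.141, 0.0, 1.718]
force: [-0.0, 0.2, 0.5]
grip_width: 0.0596
finger_force: 0.0
clock: 17.2
position: [0.4195, -0.2553, 0.3429]
tool_rot: [3.141, -0.0, 1.262]
force: [-0.2, 0.4, 0.2]
grip_width: 0.0598
finger_force: 0.0
clock: 17.7
position: [0.4197, -0.255, 0.3429]
tool_rot: [3.142, -0.0, 0.512]
force: [0.7, 0.5, 0.3]
grip_width: 0.0598
finger_force: 0.0
clock: 18.1
position: [0.4197, -0.255, 0.343]
tool_rot: [3.142, -0.0, 0.066]
force: [-0.3, 0.4, -0.1]
grip_width: 0.06
finger_force: 0.0
[ 0.41965999 -0.25497472  0.34295167] [ 3.14154091e+00 -1.30093763e-04  6.57026432e-02] [ 0.66833831  0.27484352 -0.29781238  1.88495728  0.09506075  0.99525499
 -1.17584497]
crank [([0.4661, -0.2511, -0.0024], 0.91, [257.0, 126.0]), ([0.4108, 0.0782, -0.0009], 0.61, [36.0, 150.0])]
crank_screw [([0.4909, -0.2528, 0.0139], 0.72, [259.0, 109.0]), ([0.3678, -0.309, 0.0093], 0.65, [290.0, 195.0]), ([0.4365, 0.0751, 0.0167], 0.64, [26.0, 134.0])]
257 130
```

View pics/w6.png

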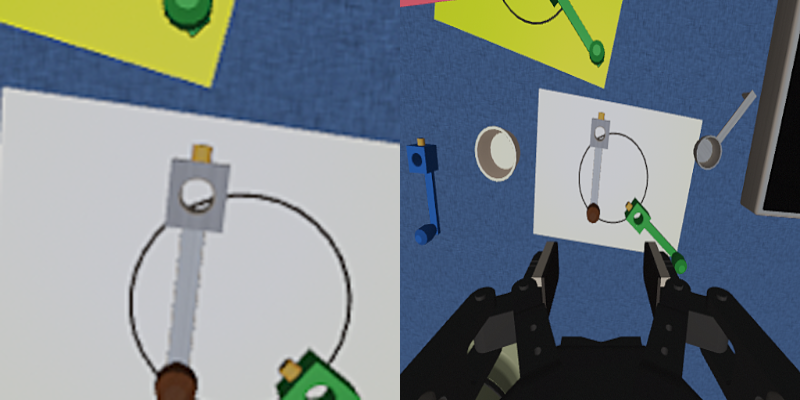

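The crop confirms it: grey hub at (197,195) with the brass screw at (202,153), aluminium arm and dark wooden knob at (177,380). That is the crank meant. The lever direction is confirmed as 0.148 rad. Next I measure its yaw.

Run:
```python
from h import *
s=bot.observe();f=bot.grab_frame("wrist")
q=lambda a:np.array(a)*.4+[177,50]
H=unproj(q([[172,158],[230,163],[225,232],[165,225]]),.03,f,s);print(H.round(4),H.mean(0))
A=unproj(q([[191,240],[181,350]]),.008,f,s);d=A[0]-A[1];print("arm yaw",np.arctan2(d[1],d[0]))
m=bot.trace("crank",f)[0]["region"];im=f["img"].astype(int)
hsv=cv2.cvtColor(f["img"],cv2.COLOR_RGB2HSV)
ys,xs=np.nonzero(m);print(len(xs))
mm=m&(np.arange(384)[:,None]>145)&(np.arange(384)[:,None]<185)
r=np.array([[np.nonzero(mm[y])[0].mean(),y] for y in range(146,185) if mm[y].any()]);Q=unproj(r,.008,f,s);k=np.polyfit(Q[:,0],Q[:,1],1);print("arm line",k, "y at x=.464",np.polyval(k,.464))
```

```text
[[ 0.4839 -0.2352  0.03  ]
 [ 0.4836 -0.2661  0.03  ]
 [ 0.4471 -0.2665  0.03  ]
 [ 0.4485 -0.2336  0.03  ]] [ 0.46576896 -0.25036445  0.03      ]
arm yaw -0.021909538673772856
1128Traceback (most recent call last):
  File "<stdin>", line 10, in <module>
  File "h.py", line 13, in unproj
    R,t=cam(f,st);K=np.array(f["intrinsics"]);d=(np.atleast_2d(px)-K[:2,2])/[K[0,0],K[1,1]];s=d.copy()
                                                 ~~~~~~~~~~~~~~~~~^~~~~~~~
ValueError: operands could not be broadcast together with shapes (1,0) (2,)
```

```bash
python3 -m jog '[[[23,-0.8,0,0,0,0,0.7],[23.3,-0.8,0,0,0,0.075,0.7],[0,0,40,0,0,0,0.7],[0,0,45,0,0,0,0.7],[0,0,45,0,0,0,0.7]]]'
python3 -m jog '[[[0,0,45,0,0,0,0.7],[0,0,40,0,0,0,0.7],[0,0,30,0,0,0,0.7],[0,0,15,0,0,0,0.7],[0,0,6,0,0,0,0.7]]]'
python3 -m jog '[[[0,0,0,0,0,0,0.7],[0,0,0,0,0,0,0],[0,0,0,0,0,0,0],[0,0,0,0,0,0,0],[0,0,0,0,0,0,0]]]' 40
python3 -m jog '[[[0,0,0,0,0,0,0],[0,0,0,0,0,0,0]]]' 70
```

```text
clock: 18.85
position: [0.4654, -0.2508, 0.2117]
tool_rot: [3.141, -0.001, -0.005]
force: [1.5, -1.5, 0.0]
grip_width: 0.0595
finger_force: 0.0
clock: 19.35
position: [0.4652, -0.2506, 0.0759]
tool_rot: [-3.141, 0.001, -0.006]
force: [1.1, -1.0, 1.1]
grip_width: 0.06
finger_force: 0.0
clock: 19.85
position: [0.466, -0.2511, 0.0783]
tool_rot: [3.141, -0.002, -0.007]
force: [-1.2, 0.8, 10.6]
grip_width: 0.0317
finger_force: 38.6
clock: 20.05
position: [0.466, -0.2511, 0.0785]
tool_rot: [3.141, -0.002, -0.007]
force: [-1.7, 1.8, 14.7]
grip_width: 0.0307
finger_force: 67.9
```

Gripped at 31 mm on the hub's y faces. I lift and look at how it sits in the fingers.

```bash
python3 -m jog '[[[0,0,-10,0,0,0,0],[0,0,-35,0,0,0,0],[0,0,-45,0,0,0,0],[0,0,-45,0,0,0,0],[0,0,-45,0,0,0,0]]]'
python3 -m jog '[[[0,0,-45,0,0,0,0],[0,0,-20,0,0,0,0],[0,0,0,0,0,0,0]]]'
python3 - <<'E'
from h import *
s=bot.observe();f=bot.grab_frame("wrist");print(s["position"],s["tool_rot"],s["force"],s["moment"],s["grip_width"])
for q in ("crank","crank_screw"):
    r=bot.spot_point(q,f);print(q,[(np.round(d["xyz"],4).tolist(),round(d["conf"],2),tool(s,d["xyz"]).round(1),proj(d["xyz"],f,s)[0].round().tolist()) for d in r])
R=Ro.from_euler('xyz',s["tool_rot"]).as_matrix()
for n,p in dict(boretop=(0,0,48.5),scr=(27,0,63.5),c1=(18,16,48.5),c2=(18,-16,48.5)).items():
    print(n,proj(R@np.array(p)/1000+s["position"],f,s))
save('w7.png',cv2.resize(f["img"][190:340,160:360],(800,600),interpolation=cv2.INTER_CUBIC))
E
```

```text
clock: 20.55
position: [0.4649, -0.2506, 0.2598]
tool_rot: [3.141, -0.001, -0.007]
force: [0.8, -0.1, -3.3]
grip_width: 0.0308
finger_force: 70.1
clock: 20.85
position: [0.4659, -0.2511, 0.3258]
tool_rot: [3.139, -0.005, -0.007]
force: [0.2, -0.0, -2.0]
grip_width: 0.0312
finger_force: 70.2
[ 0.46588201 -0.25105167  0.32582374] [ 3.13881677 -0.00510355 -0.0073841 ] [ 0.17167023 -0.0350379  -1.99314838] [ 0.05172126 -0.03331832 -0.01580879] 0.03122877945502345
crank [([0.3553, -0.3268, 0.0003], 0.93, array([-111.7,   75.7,  325.2]), [306.0, 232.0]), ([0.6317, -0.1675, 0.0006], 0.89, array([163.5, -85.7, 325.8]), [190.0, 34.0]), ([0.4103, 0.081, -0.0021], 0.76, array([ -59.7, -332.5,  326.7]), [38.0, 200.0]), ([0.4673, -0.2499, 0.2457], 0.55, array([ 1. , -1.4, 80.1]), [255.0, 234.0])]
crank_screw [([0.3685, -0.3102, 0.0156], 0.82, array([-98.5,  59. , 309.9]), [297.0, 228.0]), ([0.4895, -0.251, 0.2651], 0.74, array([23.3, -0.4, 60.8]), [257.0, 210.0]), ([0.4371, 0.0749, 0.0138], 0.69, array([ -32.8, -326.6,  311. ]), [30.0, 185.0]), ([0.6566, -0.1452, 0.0171], 0.61, array([ 188.4, -108.1,  309.4]), [167.0, 8.0])]
boretop [[257.70480957 264.74680572]]
scr [[257.66521627 201.74667062]]
c1 [[292.21266855 230.58164114]]
c2 [[223.2463834 230.5881857]]
```

View pics/w7.png

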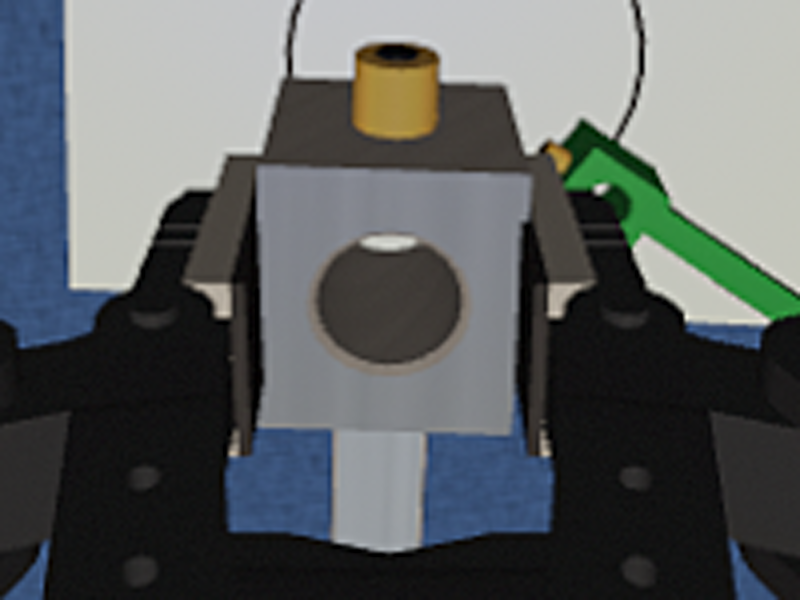

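The hub sits well: its bore is at (390,303) in the crop, under 1 mm off the tool axis, and it is turned about 0.03 rad clockwise in the pads. The target is TCP (0.5855,0.1856) with tool yaw about 0.173.

```bash
python3 -m jog '[[[9,-30,0,0,0,0,0],[9.7,-37,0,0,0,0,0],[9.7,-37,0,0,0,0,0],[9.7,-37,0,0,0,0,0],[9.7,-37,0,0,0,0,0]]]'
python3 -m jog '[[[9.7,-37,0,0,0,0,0],[9.7,-37,0,0,0,0,0],[9.7,-37,0,0,0,0,0],[9.7,-37,0,0,0,0,0],[9.7,-37,0,0,0,0,0]]]'
python3 -m jog '[[[9.7,-37,0,0,0,0,0],[9.7,-37,0,0,0,-0.09,0],[0,0,0,0,0,-0.09,0],[0,0,0,0,0,0,0],[0,0,0,0,0,0,0]]]'
python3 - <<'E'
from h import *
s=bot.observe();f=bot.grab_frame("wrist");print(s["position"],s["tool_rot"],s["force"],s["qpos"][6],tool(s,[.5855,.1856,.2525]))
save('w8.png',cv2.resize(f["img"][190:340,160:360],(800,600),interpolation=cv2.INTER_CUBIC))
E
```

```text
clock: 21.5
position: [0.5141, -0.0716, 0.3206]
tool_rot: [-3.141, 0.002, -0.007]
force: [0.2, -1.3, -2.3]
grip_width: 0.031
finger_force: 70.2
clock: 22.0
position: [0.564, 0.113, 0.3204]
tool_rot: [3.141, 0.002, -0.007]
force: [0.0, 0.1, -1.8]
grip_width: 0.0309
finger_force: 70.2
clock: 22.5
position: [0.584, 0.1844, 0.3208]
tool_rot: [3.141, 0.002, 0.169]
force: [0.5, -0.9, -3.2]
grip_width: 0.031
finger_force: 70.1
[0.58398997 0.18444294 0.32077988] [3.14096069e+00 1.94775669e-03 1.69391171e-01] [ 0.48850947 -0.88290414 -3.20519135] -2.0130212334827164 [ 1.8164669  -0.92908559 68.27589768]
```

View pics/w8.png

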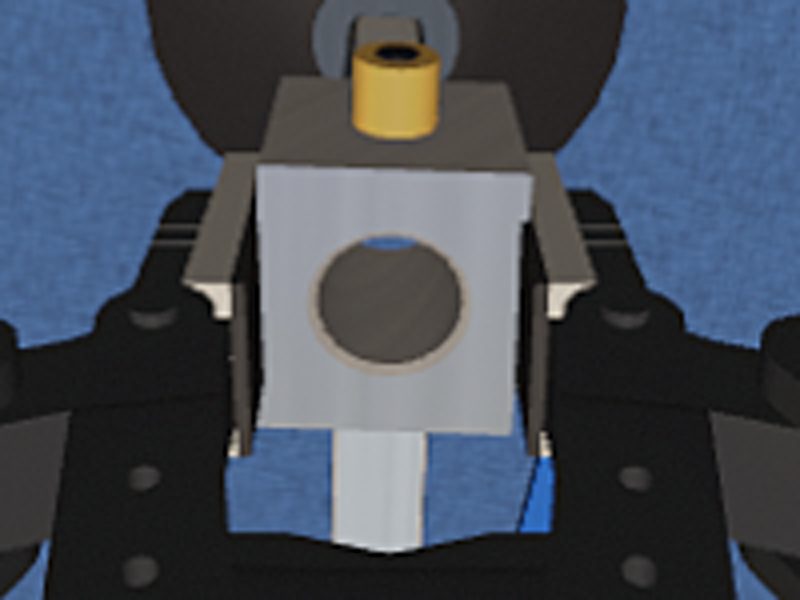

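The shaft and shoulder are visible just beyond the screw at about (387,40), consistent with about 1 mm still to shift. I correct the position and lower to just above the shaft, then go on while watching the force.

```bash
python3 -m jog '[[[1.8,-0.9,8,0,0,0,0],[0,0,12,0,0,0,0],[0,0,6,0,0,0,0],[0,0,0,0,0,0,0]]]'
python3 -m jog '[[[0,0,3,0,0,0,0],[0,0,3,0,0,0,0],[0,0,3,0,0,0,0],[0,0,0,0,0,0,0]]]'
```

```text
clock: 22.95
position: [0.5854, 0.1862, 0.2945]
tool_rot: [3.141, 0.002, 0.172]
force: [0.5, -0.4, -1.7]
grip_width: 0.0312
finger_force: 70.1
clock: 23.35
position: [0.5857, 0.1865, 0.2865]
tool_rot: [3.142, 0.0, 0.173]
force: [0.3, 0.4, -2.3]
grip_width: 0.0311
finger_force: 70.2
```

```bash
python3 -m jog '[[[0,0.6,2,0,0,0,0],[0,0,2,0,0,0,0],[0,0,1,0,0,0,0],[0,0,0,0,0,0,0]]]'
python3 -m jog '[[[0,0,2,0,0,0,0],[0,0,2,0,0,0,0],[0,0,0,0,0,0,0]]]'
```

```text
clock: 23.75
position: [0.5858, 0.1859, 0.2817]
tool_rot: [3.141, 0.0, 0.173]
force: [-1.4, -0.5, -2.3]
grip_width: 0.0308
finger_force: 70.2
clock: 24.05
position: [0.5858, 0.1859, 0.2775]
tool_rot: [3.141, 0.0, 0.173]
force: [-1.3, -1.0, -3.7]
grip_width: 0.0313
finger_force: 70.2
```

The bore is 11 mm over the shaft with no side force. I go on down.

```bash
python3 -m jog '[[[0,0,4,0,0,0,0],[0,0,4,0,0,0,0],[0,0,4,0,0,0,0],[0,0,4,0,0,0,0],[0,0,0,0,0,0,0]]]'
python3 -m jog '[[[0,0,3,0,0,0,0],[0,0,2,0,0,0,0],[0,0,2,0,0,0,0],[0,0,0,0,0,0,0]]]'
python3 -m jog '[[[0,0,2,0,0,0,0],[0,0,0,0,0,0,0],[0,0,0,0,0,0,0]]]'
```

```text
clock: 24.55
position: [0.5858, 0.1859, 0.2611]
tool_rot: [3.142, 0.001, 0.173]
force: [-2.6, -2.8, -3.5]
grip_width: 0.0308
finger_force: 69.9
clock: 24.95
position: [0.5858, 0.1859, 0.2547]
tool_rot: [3.141, 0.001, 0.173]
force: [-3.4, -2.5, -3.8]
grip_width: 0.0311
finger_force: 70.1
clock: 25.25
position: [0.5858, 0.1859, 0.2527]
tool_rot: [3.141, 0.001, 0.173]
force: [-5.0, -3.9, -2.7]
grip_width: 0.031
finger_force: 70.3
```

```bash
python3 -m jog '[[[-0.5,0.3,1,0,0,0,0],[0,0,1,0,0,0,0],[0,0,0,0,0,0,0]]]' 90
python3 -m jog '[[[0,0,1,0,0,0,0],[0,0,0,0,0,0,0]]]'
python3 -m jog '[[[0,0,1,0,0,0,0],[0,0,0,0,0,0,0],[0,0,0,0,0,0,0]]]'
```

```text
clock: 25.55
position: [0.5858, 0.1859, 0.2525]
tool_rot: [-3.142, -0.002, 0.173]
force: [-9.3, -4.8, 20.4]
grip_width: 0.0306
finger_force: 95.7
clock: 25.75
position: [0.5858, 0.1859, 0.2523]
tool_rot: [3.141, -0.002, 0.173]
force: [-15.2, -6.8, 33.3]
grip_width: 0.0306
finger_force: 97.3
clock: 26.05
position: [0.5859, 0.1859, 0.2522]
tool_rot: [3.141, -0.003, 0.172]
force: [-19.4, -8.8, 47.3]
grip_width: 0.0306
finger_force: 99.0
```

Seated: hub underside at about 0.1737 m and the force rises steeply. I ease the push to about 30 N, relieve the side load and check.

```bash
python3 -m jog '[[[-0.7,0.3,-1,0,0,0,0],[0,0,0,0,0,0,0],[0,0,0,0,0,0,0]]]'
python3 - <<'E'
from h import *
s=bot.observe();f=bot.grab_frame("wrist");print(s["position"],s["tool_rot"],s["force"],s["clock"])
g=bot.grab_frame("scene");t=bot.grab_frame("top")
for q in ("lever_tread","crank_screw","crank"):
  for n,ff in (("w",f),("s",g),("t",t)):
    print(n,q,[(np.round(d["xyz"],3).tolist(),round(d["conf"],2)) for d in bot.spot_point(q,ff) if np.hypot(d["xyz"][0]-.63,d["xyz"][1]-.19)<.14])
save('w9.png',np.hstack([cv2.resize(f["img"][150:350,155:355],(400,400)),cv2.resize(g["img"][140:270,260:390],(400,400),interpolation=cv2.INTER_CUBIC)]))
E
```

```text
clock: 26.35
position: [0.5856, 0.1858, 0.2524]
tool_rot: [-3.141, -0.004, 0.173]
force: [-9.7, -5.3, 29.7]
grip_width: 0.0304
finger_force: 96.5
[0.58562712 0.18577729 0.25235113] [-3.14110118 -0.00355638  0.17272011] [-9.65679158 -5.25298817 29.74434634] 26.35
w lever_tread []
s lever_tread [([0.721, 0.206, 0.028], 0.73)]
t lever_tread [([0.726, 0.205, 0.027], 0.43)]
w crank_screw [([0.609, 0.19, 0.191], 0.72)]
s crank_screw [([0.612, 0.193, 0.188], 0.79)]
t crank_screw []
w crank [([0.588, 0.184, 0.173], 0.87)]
s crank [([0.587, 0.188, 0.173], 0.71)]
t crank []
```

View pics/w9.png

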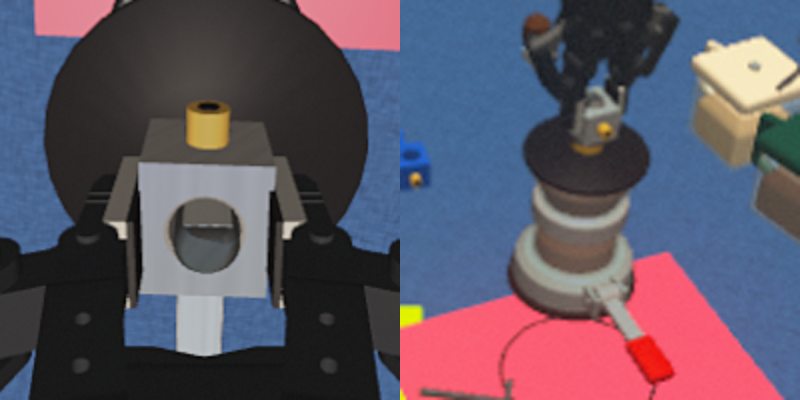

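The picture shows the hub on the shaft, screw towards the lever, which is still down. The shaft top seems to reach past the bore's lower rim at (205,273). I check numerically that the shaft stands 6 mm proud, by comparing with the predicted outline.

Run:
```python
from h import *
s=bot.observe();f=bot.grab_frame("wrist")
u=np.array([np.cos(.148),np.sin(.148),0]);a=np.array([.5853,.1856,0])
for n,z,r in (("hubtop bore far rim if seated",.204,-.009),("hub top front edge",.204,.018),("shaft top far edge",.21,-.007),("shaft top flat edge",.21,.0045),("bore near rim",.204,.009)):
    print(n,proj(a+u*r+[0,0,z],f,s).round(1))
g=cv2.cvtColor(f["img"],cv2.COLOR_RGB2GRAY);print(g[225:306,257].tolist())
```

```text
hubtop bore far rim if seated [[257.7 282.1]]
hub top front edge [[259.2 231.9]]
shaft top far edge [[257.9 286.1]]
shaft top flat edge [[258.5 264.5]]
bore near rim [[258.7 249.3]]
[68, 78, 80, 78, 76, 76, 68, 130, 161, 164, 162, 162, 162, 162, 162, 162, 161, 162, 162, 161, 162, 162, 163, 140, 103, 92, 94, 93, 93, 94, 93, 94, 93, 93, 94, 93, 90, 140, 89, 38, 48, 54, 56, 59, 68, 88, 91, 90, 90, 89, 90, 89, 88, 87, 87, 86, 86, 87, 88, 89, 86, 101, 164, 164, 162, 161, 161, 162, 163, 162, 162, 161, 158, 183, 182, 181, 182, 182, 181, 182, 181]
```

All edges match the seated prediction: hub front edge 232 against 231.9, and shaft far edge 286 against 286.1, beyond the bore rim at 282. The push is holding at about 30 N, so I hand in.

```bash
python3 -c "
from workcell import bot
s=bot.observe();print(s['clock'],s['force'],s['finger_force']);print(bot.job_done())"
```

```text
27.0 [-9.69528345 -4.69588104 29.62618006] 96.49139039782935
the job is handed in; nothing more can be done
None
```

The job is handed in at 27 s: the lever is snapped down, the shaft's flat faces the lever, and the crank sits on the shoulder with its screw on the flat, still gripped and pushed down with about 30 N.

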